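Stand the full cologne flask back in its ring stand

ROBOT

A 6-joint arm with a two-finger parallel gripper is mounted at the origin on the work surface. World frame = base frame: x ahead of the robot, y to its left, z up, the work surface at z = 0. Lengths are in mm, angles in rad, forces in N, time in s.
With the tool pointing down it reaches from about 275 to 750 mm from the base axis. Payload 10.2 kg.
Tool frame: the origin (TCP) lies at the very end of the fingers, on their centre line; the grasp point (between the pads) lies 19 mm behind it; x points along the fingers, z is the direction in which the jaws open and shut, and the axes are right-handed (so a half turn about x gives the same grasp; the last joint's range is limited). The gripper opens to 85 mm and grips with 20 to 120 N. Pads are 22 mm wide; open, the fingers measure 114 mm over their backs; the gripper's body (76 mm by 85 mm) begins 54 mm behind the grasp point. The pads swing forward as they close: fully open they stand 13 mm farther back than shut.
Start: joints at [-1.52, 0.313, 1.498, -0, 1.331, -0.223], TCP at [141.942, -505.454, 231.294] pointing down, gripper open.
Joint ranges: [-2.94, 2.94], [-0.97, 2.17], [0.19, 2.56], [-1.23, 4.37], [0.02, 3.11], [-2.88, 2.88]. Speed limits (rad/s): [2.39, 2.39, 3.01, 3.14, 3.14, 3.14].

INTERFACE

Orientations are given as a unit quaternion [w, x, y, z].
In Python, from rig import sense, vision, job gives the robot as it stands. The module is installed in compiled form; this text tells all that it offers.
- The arm moves only by the shell command python3 -m pendant 'ROWS' [FORCE]. ROWS is JSON, a list of rows, each a list of 7 numbers: the turn, a rotation vector about the tool's x, y, z in rad, then the shift along the tool's x, y, z in cm, then the opening, from 0 (shut) to 1 (fully open). A call has exactly 5 rows; each row is the pose to reach, as a shift and turn from the pose commanded when the call began, along the tool's axes at that moment; what a row does not reach only later rows make up. A row lasts 1/8 s, in which the tool goes at most 62.5 mm and 10.7 degrees, less where a joint would pass 70% of its speed; a pose out of reach is approached as far as the arm can. A call with a gripper value outside its range is refused whole. The fingers move at their own pace and stop on an object; FORCE is the grip in N (left out, the last holds). Time passes only in rows, so rows that repeat a pose let the fingers close, or fill a call up. It gives the time, the measured TCP pose, the force and the opening at its end, in the units of the state.
- sense(): the state, without advancing time (a new reading comes with each control period).
- vision.capture(name): name is "scene" or "top" or "wrist"; returns the picture (400x640x3 uint8, red, green, blue); there is no depth.
- vision.calibration(name): a dict with "K" (3x3 intrinsics, pixels), "k1" (the pictures are not rectified: a ray, as slopes to the right and down, at radius r is drawn at 1 + k1 r^2 times it, then the intrinsics apply), "extrinsics" (4x4, takes a point from camera to world coordinates). Camera axes: x right, y up, looking along -z (the intrinsics and any distortion apply to the point x, -y, -z); pixel columns grow to the right and rows downward; lengths in mm; the calibration is good to about 2 mm. A picture is of the moment at which its call begins: read the wrist's pose just before it. calibration takes no time and is no camera call; for the wrist camera it gives the pose at the moment of the call.
- job.finish_job(): hands the job in, once; it reports no verdict.
The state is a dict: "time_s": time; "joints": joint angles; "dq": joint speeds; "tau": joint torques, N m; "eef_pos": TCP position; "ee_rot": TCP orientation; "force": force on the tool from outside, world axes, zero at the start; "wrist_torque": the same for the moment, N m; "grip_width": opening from 0.0 (shut) to 1.0 (fully open).
Only numpy, scipy, OpenCV 4.12 (cv2) and the standard library are available. Lean on these libraries where they do the work, as an engineer would, in place of code of your own. Each camera call takes 0.05 s, during which the arm holds its last target.

TASK

Two look-alike round-bottomed cologne flasks lean in the rest on the bathroom counter, one full and one empty: lift to feel which is the full one, and stand it upright in the ring of the steel stand, released and steady. Leave the empty one leaning in the rest (if you lifted it, put it back). They are porcelain, so set them down gently without dropping or knocking them, and leave the other things on the counter where they are.

Things in the scene. Friction and masses are not known exactly. Their poses are not given: they have to be found in the camera images.
- flask_1: one of two look-alike white porcelain flasks: bulb 70 mm diameter, straight neck 26 mm diameter from 30 to 105 mm from the bulb's centre, steel stopper 22 mm diameter up to 118 mm. Origin: bulb's centre; z up the neck. Empty about 120 g, full about 310 g (each +-10 %); which is which cannot be seen. Grip by the neck, firmly: the bulb may swing in a weak grip
- flask_2: the other of two look-alike white porcelain flasks: bulb 70 mm diameter, straight neck 26 mm diameter from 30 to 105 mm from the bulb's centre, steel stopper 22 mm diameter up to 118 mm. Origin: bulb's centre; z up the neck. Empty about 120 g, full about 310 g (each +-10 %); which is which cannot be seen. Grip by the neck, firmly: the bulb may swing in a weak grip
- rest: fixed rest: board 125 x 250 x 5 mm, two wire-ring seats (45 mm inner diameter, top edge 18 mm up) 55 mm to either side along y, an 8 mm bar along y, 71 mm up, 41 mm to -x of the seats, pins beside each neck. Origin on the counter midway between the seats, z up. Flasks lean 35 degrees to its -x, neck on the bar; out: up and away from the bar, 60 degrees above level to +x; back: the same way
- seat_left (a point): where the centre of a bulb lies in the rest's seat on its +y side, 43 mm above the counter
- seat_right (a point): the same for the seat on the rest's -y side
- stand: fixed steel stand: foot 96 mm diameter, post 10 mm thick, 105 mm tall, 60 mm to its +x, and a level collar ring of 8 mm wire, 45 mm inner, 61 mm outer diameter, over the foot's centre. Origin on the counter under the ring's centre, z up. The ring's top edge is 55 to 85 mm up, set anew each time and not reported: see it or feel for it. A seated bulb's centre lies 25 mm above that edge
- dispenser: a chrome push dispenser with its pump head closed, 64 mm wide, 164 mm tall, origin under its centre; leave it alone
- trimmer: a black plastic beard trimmer lying down, 146 mm long, 40 mm wide, 31 mm high, origin under its middle; leave it alone
- comb: a cedar comb lying flat, 150 x 38 x 6 mm, origin under its middle; leave it alone
- nail_file: a steel nail file lying flat, about 155 mm long, 6 mm thick, origin under it; leave it alone
There are look-alikes about, which are no part of the job. Leave any blue or orange look-alike of the stand alone.

How it is judged (in metres and radians):
At the end, for the whole second after the job is handed in: the full flask (its weight on the ring tells) sits in the stand's ring, its bulb's centre within 6 mm of the ring's axis, its neck within about 10 degrees of vertical, at rest; the empty flask sits in either seat of the rest within 6 mm, its neck leaning 29 to 41 degrees, at rest (((horizontal distance between flask_1 and stand below 0.006 m and height (world z) of flask_1 between 0.074 and 0.118 m and angle between flask_1's own z axis and vertical below 0.17 rad and contact force between flask_1 and stand above 2.2 N and angular speed of flask_1 below 0.2 rad/s and (distance between flask_2 and seat_left below 0.006 m or distance between flask_2 and seat_right below 0.006 m) and angle between flask_2's own z axis and vertical between 0.5 and 0.72 rad and contact force between flask_2 and rest above 0.5 N) or (horizontal distance between flask_2 and stand below 0.006 m and height (world z) of flask_2 between 0.074 and 0.118 m and angle between flask_2's own z axis and vertical below 0.17 rad and contact force between flask_2 and stand above 2.2 N and angular speed of flask_2 below 0.2 rad/s and (distance between flask_1 and seat_left below 0.006 m or distance between flask_1 and seat_right below 0.006 m) and angle between flask_1's own z axis and vertical between 0.5 and 0.72 rad and contact force between flask_1 and rest above 0.5 N)) and linear speed of each of flask_1, flask_2 below 0.02 m/s); the robot touches nothing.
It fails at once if a flask is pressed or knocked hard against the stand, the rest or the counter (more than 40 N) (contact force between any of flask_1, flask_2 and stand above 40 N or contact force between any of flask_1, flask_2 and rest above 40 N or contact force between any of flask_1, flask_2 and table above 40 N).
It fails at once if a flask is dropped: it falls more than about 5 mm with no finger on it (faster than 0.3 m/s) ((contact force between flask_1 and the fingers below 0.05 N and linear speed of flask_1 above 0.3 m/s) or (contact force between flask_2 and the fingers below 0.05 N and linear speed of flask_2 above 0.3 m/s)).
It fails at once if a bystander is moved by more than 25 mm (distance of any of dispenser, trimmer, comb, nail_file from where it was at the start of the episode above 0.025 m).
It also fails if it takes over 59 s, if anything falls off the work surface, if the arm or the gripper's body presses on something with over 40 N, if the wrist force passes 120 N, or if a joint passes its speed limit or range.

## Working session

There is one attempt and no reset: what is moved stays moved. The work goes in short steps, Python scripts to look and compute and a shell command to move; the robot and the scene stay as the last step left them, time stands still between calls to the robot, and variables do not carry over. Pictures are saved under pics/ and viewed, and the job is handed in when it is done.

```bash
mkdir -p pics; ls
python3 - <<'E'
from rig import sense,vision
import cv2
print(sense())
for n in("scene","top","wrist"):
    c=vision.calibration(n);print(n,c)
    cv2.imwrite(f"pics/{n}0.png",vision.capture(n)[:,:,::-1])
E
```

```text
pics
{'time_s': 0.0, 'joints': array([-1.52038709e+00,  3.13449622e-01,  1.49845921e+00, -2.16622647e-05,
        1.33099970e+00, -2.23398579e-01]), 'dq': array([ 0.00148191, -0.00062178,  0.00012536,  0.0004285 , -0.00138543,
       -0.00082162]), 'tau': array([-2.12310524e-04, -4.12257314e+01, -2.59748679e+01, -1.93530518e-04,
        4.11562229e-03, -1.02980898e-06]), 'eef_pos': array([ 141.92959546, -505.17448759,  230.72694221]), 'ee_rot': array([ 0.56325593,  0.42743315,  0.56386597, -0.4267304 ]), 'force': array([-0.44104181,  0.46663919, -0.29681311]), 'wrist_torque': array([-0.01685367,  0.02028389, -0.0045221 ]), 'grip_width': 1.003812551231098}
scene {'K': array([[439.56728203,   0.        , 324.67262891],
       [  0.        , 439.56728203, 207.61969869],
       [  0.        ,   0.        ,   1.        ]]), 'k1': -0.04643892672520406, 'extrinsics': array([[ 5.27602110e-01, -4.83391055e-01,  6.98547851e-01,
         1.30096682e+03],
       [ 8.49304769e-01,  3.17404725e-01, -4.21824193e-01,
        -4.01648865e+02],
       [-1.78163471e-02,  8.15835356e-01,  5.78009732e-01
[... 516 characters left out ...]
,  1.41786232e-01,  9.89896888e-01,
         1.36687665e+03],
       [ 0.00000000e+00,  0.00000000e+00,  0.00000000e+00,
         1.00000000e+00]])}
wrist {'K': array([[323.26300521,   0.        , 315.77145257],
       [  0.        , 323.26300521, 206.4869379 ],
       [  0.        ,   0.        ,   1.        ]]), 'k1': -0.052933549916811554, 'extrinsics': array([[ 2.69882542e-01,  9.18366939e-01,  2.89422837e-01,
         2.16230587e+02],
       [-9.62892240e-01,  2.57837977e-01,  7.97377687e-02,
        -4.84574198e+02],
       [-1.39566836e-03, -3.00202836e-01,  9.53874368e-01,
         3.73393902e+02],
       [ 0.00000000e+00,  0.00000000e+00,  0.00000000e+00,
         1.00000000e+00]])}
```

View pics/scene0.png

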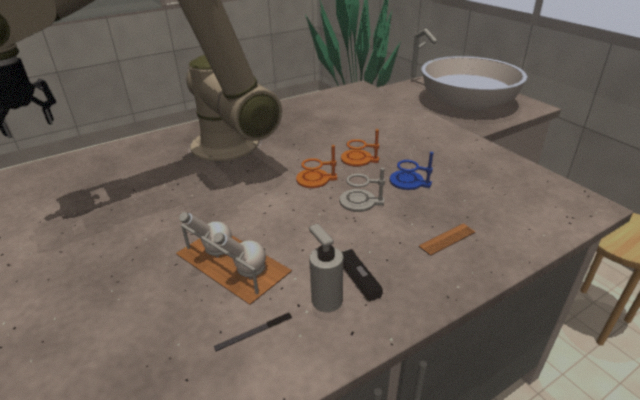

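View pics/top0.png

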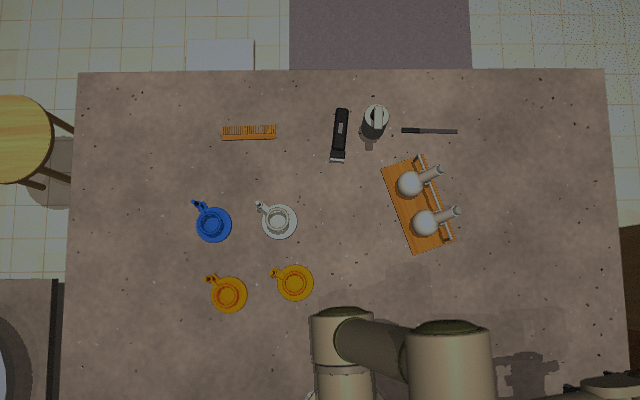

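View pics/wrist0.png

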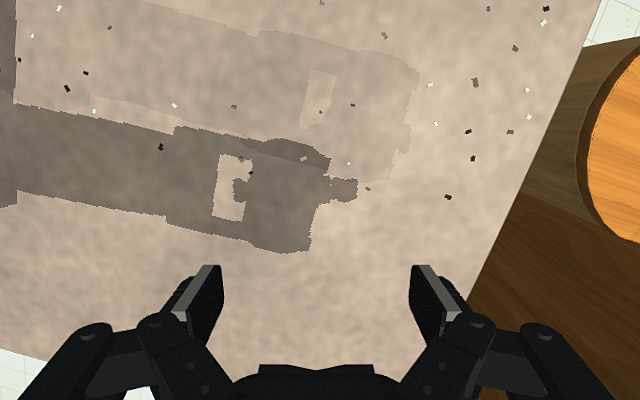

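```bash
cat > h.py <<'E'
import numpy as np, cv2
from rig import sense, vision
from scipy.spatial.transform import Rotation as R
def ray(c,px):
    K=c["K"];px=np.atleast_2d(np.array(px,float))
    d=np.stack([(px[:,0]-K[0,2])/K[0,0],(px[:,1]-K[1,2])/K[1,1]],1)
    u=d.copy()
    for _ in range(20): u=d/(1+c["k1"]*(u**2).sum(1,keepdims=True))
    E=c["extrinsics"]; v=np.stack([u[:,0],-u[:,1],-np.ones(len(u))],1)@E[:3,:3].T
    return E[:3,3],v/np.linalg.norm(v,axis=1,keepdims=True)
def plane(c,px,z):
    o,v=ray(c,px); return o+v*((z-o[2])/v[:,2])[:,None]
def proj(c,P):
    E=c["extrinsics"];P=np.atleast_2d(P);q=(P-E[:3,3])@E[:3,:3]
    u=np.stack([q[:,0]/-q[:,2],-q[:,1]/-q[:,2]],1); u=u*(1+c["k1"]*(u**2).sum(1,keepdims=True))
    return u@np.diag([c["K"][0,0],c["K"][1,1]])+c["K"][:2,2]
def tri(c1,p1,c2,p2):
    o1,v1=ray(c1,p1);o2,v2=ray(c2,p2);v1=v1[0];v2=v2[0]
    A=np.stack([v1,-v2],1);s=np.linalg.lstsq(A,o2-o1,rcond=None)[0]
    a=o1+s[0]*v1;b=o2+s[1]*v2
    return (a+b)/2,np.linalg.norm(a-b)
def rot():
    q=sense()["ee_rot"]; return R.from_quat([q[1],q[2],q[3],q[0]])
def togo(pos,x,z):
    """shift (cm, tool axes) and rotvec to reach tcp pos with tool x dir, z dir"""
    s=sense();r=rot();x=np.array(x,float);x/=np.linalg.norm(x);z=np.array(z,float);z-=x*(z@x);z/=np.linalg.norm(z)
    t=R.from_matrix(np.stack([x,np.cross(z,x),z],1))
    return r.inv().apply(np.array(pos)-s["eef_pos"])/10,(r.inv()*t).as_rotvec()
E
python3 - <<'E'
import cv2
a=cv2.imread("pics/top0.png");cv2.imwrite("pics/topz.png",cv2.resize(a[140:270,360:480],None,fx=5,fy=4.5,interpolation=cv2.INTER_CUBIC) if 0 else cv2.resize(a[140:270,360:480],None,fx=4.5,fy=4.5,interpolation=cv2.INTER_CUBIC))
cv2.imwrite("pics/topz2.png",cv2.resize(a[180:260,240:320],None,fx=7,fy=7,interpolation=cv2.INTER_CUBIC))
a=cv2.imread("pics/scene0.png");cv2.imwrite("pics/scenez.png",cv2.resize(a[150:310,170:400],None,fx=3.4,fy=3.4,interpolation=cv2.INTER_CUBIC))
E
```

```text
(no output)
```

View pics/topz.png

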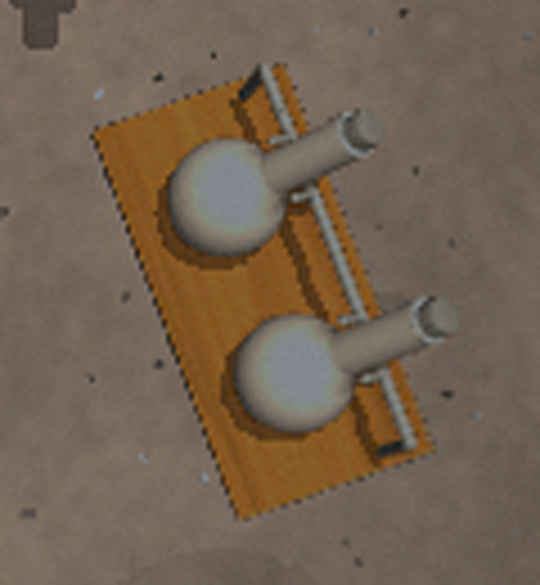

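View pics/topz2.png

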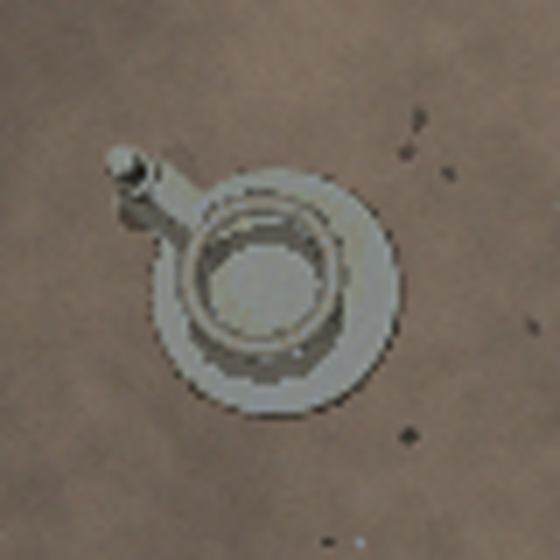

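View pics/scenez.png

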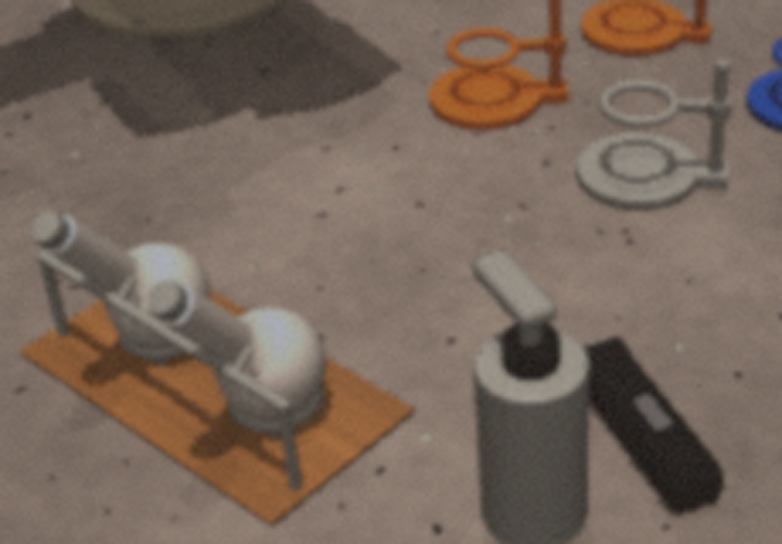

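```bash
cat > m1.py <<'E'
from h import *
ct=vision.calibration("top");cs=vision.calibration("scene")
Z=lambda u,f,o:(np.array(u,float)+.5)/f-.5+np.array(o)
B=plane(ct,Z([(95,133),(278,65),(430,450),(243,520)],4.5,(360,140)),5)
print("board",B.round(1),"sides",[np.linalg.norm(B[i]-B[(i+1)%4]).round(1) for i in range(4)])
# rest -x direction: corner0->1, 3->2
xd=-(B[1]-B[0]+B[2]-B[3]);yd=B[0]-B[3]+B[1]-B[2]
print("x yaw",np.degrees(np.arctan2(xd[1],xd[0])),"y yaw",np.degrees(np.arctan2(yd[1],yd[0])), B.mean(0))
for n,a,b in(("bulbA",(227,197),(272,348)),("bulbB",(295,373),(162,284))):
    print(n,plane(ct,Z(a,4.5,(360,140)),43).round(1))
for n,a,b in(("stopA",(363,132),(168,299)),("stopB",(437,317),(52,231))):
    print(n,tri(ct,Z(a,4.5,(360,140)),cs,Z(b,3.4,(170,150))))
# circle masks
t=cv2.imread("pics/top0.png")
pr=Z((261.5,274.5),7,(240,180));ps=Z((639,102),3.4,(170,150))
print("ring tri",tri(ct,pr,cs,ps))
pf=Z((277,292),7,(240,180));print("foot",plane(ct,pf,5),plane(ct,Z([(154,292),(399,292)],7,(240,180)),5))
print("ring scene at z", [ (z,plane(cs,ps,z)[0].round(1),plane(ct,pr,z)[0].round(1)) for z in(50,60,70,80)])
E
python3 m1.py
```

```text
board [[ 658.4 -105.8    5. ]
 [ 699.7 -218.5    5. ]
 [ 464.5 -300.7    5. ]
 [ 424.2 -187.7    5. ]] sides [np.float64(120.0), np.float64(249.2), np.float64(119.9), np.float64(248.1)]
x yaw 109.86373508083177 y yaw 19.274389454546743 [ 561.68357799 -203.17768657    5.        ]
bulbA [[ 611.6 -178.    43. ]]
bulbB [[ 507.6 -214.2   43. ]]
stopA (array([ 631.66472124, -237.58125309,  133.36434527]), np.float64(1.9436210302975934))
stopB (array([ 529.04957247, -273.65949591,  132.20368066]), np.float64(2.5371619457902876))
ring tri (array([518.64819442, 171.33080633,  66.47226144]), np.float64(0.8183732555222117))
foot [[518.23211681 170.66385662   5.        ]] [[518.65417401 217.89532469   5.        ]
 [517.80917991 123.84289282   5.        ]]
ring scene at z [(50, array([497.2, 187.5,  50. ]), array([520.2, 172.5,  50. ])), (60, array([510.3, 177.9,  60. ]), array([519.1, 171.6,  60. ])), (70, array([523.4, 168.3,  70. ]), array([518.1, 170.7,  70. ])), (80, array([536.5, 158.8,  80. ]), array([517. , 169.7,  80. ]))]
```

```bash
cat > tgt.py <<'E'
from h import *
import sys
yaw=np.radians(109.4);u=np.array([np.cos(yaw),np.sin(yaw),0]);ry=np.array([-u[1],u[0],0])
n=-np.sin(np.radians(35))*u+np.cos(np.radians(35))*np.array([0,0,1])
out=np.cos(np.radians(60))*u+np.sin(np.radians(60))*np.array([0,0,1])
B=np.array([507.6,-214.2,43.]);A=np.array([611.6,-178,43.])
def zsel():
    z=rot().as_matrix()[:,2]; return ry if z@ry>0 else -ry
E
python3 - <<'E'
from tgt import *
print(rot().as_matrix().round(3));np.set_printoptions(precision=3,suppress=True)
for d in(66+90,66): print(B+d*n,togo(B+d*n,-n,zsel()))
E
```

```text
[[-0.     0.963  0.27 ]
 [ 0.001  0.27  -0.963]
 [-1.     0.    -0.001]]
[ 537.321 -298.598  170.788] (array([ 6.027, 43.652, -9.198]), array([ 1.455,  0.458, -0.489]))
[ 520.174 -249.907   97.064] (array([ 13.404,  43.317, -14.343]), array([ 1.455,  0.458, -0.489]))
```

```bash
python3 -m pendant '[[0.15,0.05,-0.05,0,4.5,-0.9,1],[0.3,0.09,-0.1,0,9,-1.8,1],[0.45,0.14,-0.15,0,13.5,-2.7,1],[0.6,0.19,-0.2,0,18,-3.6,1],[0.73,0.23,-0.245,0,22,-4.6,1]]' 120
python3 - <<'E'
from tgt import *
np.set_printoptions(precision=3,suppress=True)
for d in(66+90,66): print(B+d*n,togo(B+d*n,-n,zsel()))
print(sense()["joints"])
E
```

```text
time_s: 0.78
eef_pos: [342.8, -400.7, 231.0]
ee_rot: [-0.251, -0.574, -0.481, 0.614]
force: [0.4, -1.1, -0.7]
grip_width: 0.999
[ 537.321 -298.598  170.788] (array([  4.007,  14.332, -17.252]), array([ 0.721,  0.228, -0.242]))
[ 520.174 -249.907   97.064] (array([ 12.535,  13.074, -19.838]), array([ 0.721,  0.228, -0.242]))
[-1.053  0.513  1.242 -0.067  1.711  0.986]
```

```bash
python3 -m pendant '[[0.14,0.05,-0.05,0.5,2.9,-3.4,1],[0.29,0.09,-0.1,1,5.8,-6.9,1],[0.43,0.14,-0.145,2,8.7,-10.3,1],[0.58,0.18,-0.19,3,11.5,-13.8,1],[0.72,0.228,-0.242,4,14.3,-17.2,1]]'
python3 - <<'E'
from tgt import *
np.set_printoptions(precision=3,suppress=True)
for d in(66+90,66): print(B+d*n,togo(B+d*n,-n,zsel()))
print(sense()["joints"])
for c in("wrist","scene","top"): cv2.imwrite(f"pics/{c}1.png",vision.capture(c)[:,:,::-1])
E
```

```text
time_s: 1.4
eef_pos: [536.4, -298.3, 170.8]
ee_rot: [0.096, -0.629, -0.324, 0.7]
force: [0.4, 0.4, 0.0]
grip_width: 0.998
[ 537.321 -298.598  170.788] (array([-0.035,  0.051, -0.078]), array([ 0.001, -0.   ,  0.   ]))
[ 520.174 -249.907   97.064] (array([ 8.965,  0.054, -0.073]), array([ 0.001, -0.   ,  0.   ]))
[-0.801  0.869  0.87   0.262  1.957  2.031]
```

View pics/wrist1.png

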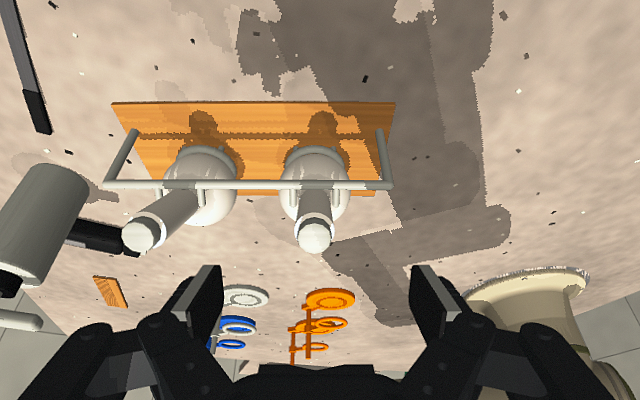

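View pics/scene1.png

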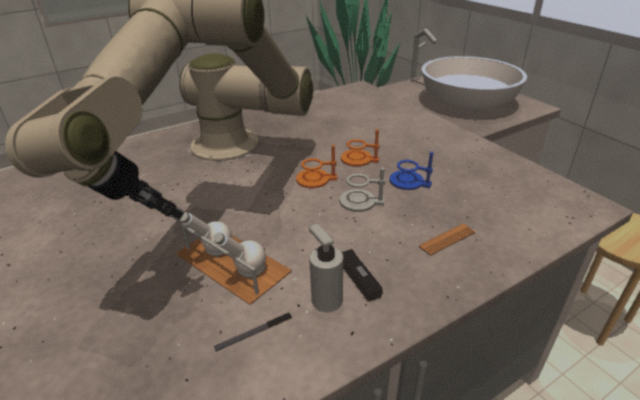

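Run:
```python
from tgt import *
np.set_printoptions(precision=1,suppress=True)
c=vision.calibration("wrist")
for n_,P in(("A",A),("B",B)): print(n_,proj(c,[P,P+118*n,P+105*n]))
a=cv2.imread("pics/wrist1.png");cv2.imwrite("pics/wz.png",cv2.resize(a[100:270,100:400],None,fx=2.6,fy=2.6))
```

```text
A [[198.6 188.5]
 [132.7 236.9]
 [143.3 229.1]]
B [[314.1 189.4]
 [313.4 238.8]
 [313.5 230.7]]
```

View pics/wz.png

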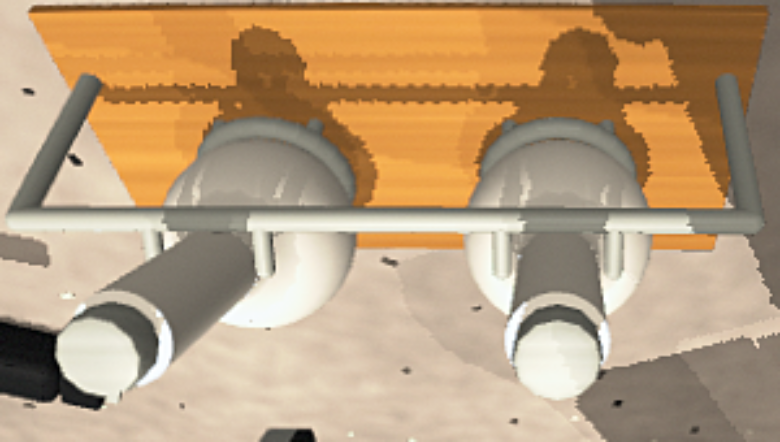

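```bash
python3 -m pendant '[[0,0,0,3,0,-0.05,1],[0,0,0,6,0.05,-0.07,1],[0,0,0,9,0.05,-0.07,1],[0,0,0,9,0.05,-0.07,0.6],[0,0,0,9,0.05,-0.07,0.45]]'
python3 - <<'E'
from tgt import *
np.set_printoptions(precision=3,suppress=True)
print(togo(B+66*n,-n,zsel()))
for c in("wrist","scene"): cv2.imwrite(f"pics/{c}2.png",vision.capture(c)[:,:,::-1])
for i in range(3): print(sense()["force"])
E
```

```text
time_s: 2.17
eef_pos: [519.1, -252.1, 98.9]
ee_rot: [0.093, -0.63, -0.324, 0.7]
force: [-0.0, 0.1, 0.3]
grip_width: 0.602
(array([ 0.248, -0.037, -0.178]), array([ 0.006, -0.001, -0.004]))
[0.371 0.56  0.141]
[0.371 0.56  0.141]
[0.371 0.56  0.141]
```

View pics/wrist2.png

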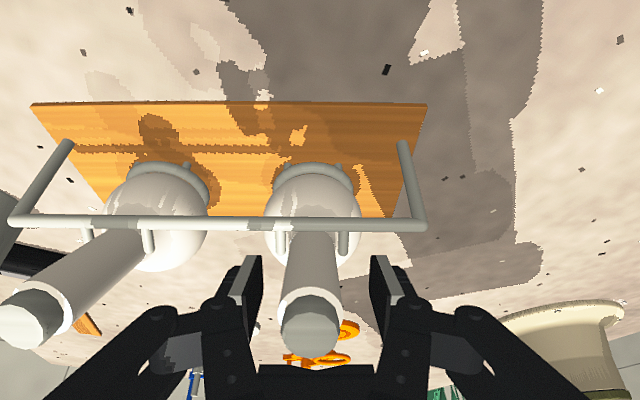

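```bash
python3 -m pendant '[[0,0,0,0.1,0,-0.05,0.5],[0,0,0,0.1,0,-0.05,0.45],[0,0,0,0.1,0,-0.05,0.42],[0,0,0,0.1,0,-0.05,0.4],[0,0,0,0.1,0,-0.05,0.4]]'
python3 - <<'E'
from tgt import *
np.set_printoptions(precision=3,suppress=True)
print(togo(B+66*n,-n,zsel()))
for c in("wrist",): cv2.imwrite(f"pics/{c}3.png",vision.capture(c)[:,:,::-1])
E
```

```text
time_s: 2.9
eef_pos: [519.1, -250.2, 96.6]
ee_rot: [0.093, -0.629, -0.325, 0.7]
force: [-0.2, -0.4, 0.5]
grip_width: 0.396
(array([-0.042, -0.015, -0.11 ]), array([ 0.005,  0.   , -0.002]))
```

View pics/wrist3.png

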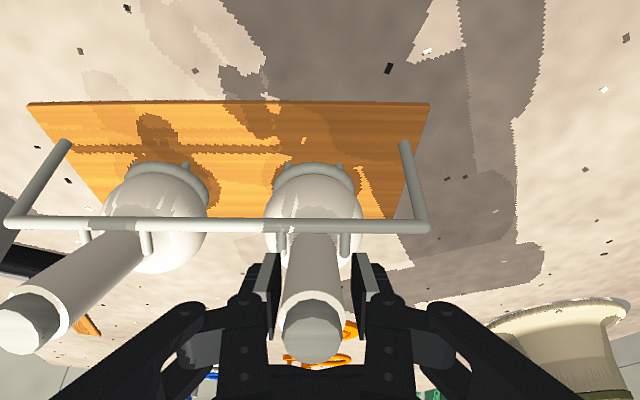

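```bash
python3 -m pendant '[[0,0,0,0,0,-0.13,0.4],[0,0,0,0,0,-0.13,0.36],[0,0,0,0,0,-0.13,0.33],[0,0,0,0,0,-0.13,0.2],[0,0,0,0,0,-0.13,0.0]]' 30
python3 - <<'E'
from tgt import *
np.set_printoptions(precision=3,suppress=True)
print(togo(B+66*n,-n,zsel()))
E
```

```text
time_s: 3.58
eef_pos: [520.5, -249.7, 96.7]
ee_rot: [0.093, -0.63, -0.324, 0.7]
force: [2.0, 0.0, 0.8]
grip_width: 0.298
(array([-0.034, -0.014,  0.035]), array([ 0.006, -0.   , -0.002]))
```

```bash
python3 -m pendant '[[0,0,0,0,0,0,0],[0,0,0,0,0,0,0],[0,0,0,0,0,0,0],[0,0,0,0,0,0,0],[0,0,0,0,0,0,0]]' 110
python3 - <<'E'
from tgt import *
np.set_printoptions(precision=3,suppress=True)
r=rot();print("out10cm",r.inv().apply(out)*10,"up",r.inv().apply([0,0,10]),sense()["force"],sense()["joints"])
E
```

```text
time_s: 4.2
eef_pos: [520.5, -249.8, 96.8]
ee_rot: [0.093, -0.63, -0.324, 0.7]
force: [2.9, -1.3, 3.3]
grip_width: 0.281
out10cm [-4.248 -9.053 -0.052] up [-8.205 -5.716 -0.034] [ 2.911 -1.317  3.298] [-0.768  0.838  1.126  0.263  1.728  1.997]
```

```bash
python3 -m pendant '[[0,0,0,-0.2,-0.45,0,0],[0,0,0,-0.7,-1.5,0,0],[0,0,0,-1.3,-2.7,0,0],[0,0,0,-1.7,-3.6,0,0],[0,0,0,-1.7,-3.6,0,0]]'
python3 -m pendant '[[0,0,0,0,0,0,0],[0,0,0,0,0,0,0],[0,0,0,0,0,0,0],[0,0,0,0,0,0,0],[0,0,0,0,0,0,0]]'
python3 - <<'E'
from tgt import *
for i in range(4): print(sense()["force"],sense()["wrist_torque"]); a=vision.capture("wrist")
cv2.imwrite("pics/w4.png",a[:,:,::-1])
E
```

```text
time_s: 4.82
eef_pos: [513.7, -230.9, 132.1]
ee_rot: [0.093, -0.63, -0.324, 0.7]
force: [0.1, -0.5, -2.9]
grip_width: 0.281
time_s: 5.45
eef_pos: [513.6, -231.1, 131.1]
ee_rot: [0.094, -0.629, -0.325, 0.7]
force: [0.2, -0.4, -2.8]
grip_width: 0.281
[ 0.1674519  -0.42899466 -2.81101833] [-0.61981901 -0.17666025 -0.01640808]
[-0.53264395 -0.39262557 -2.68412599] [-0.650835   -0.14357234 -0.0021195 ]
[ 0.66771212 -0.72403584 -2.75336634] [-0.58908507 -0.22747056 -0.03822445]
[ 0.02339073  0.63306556 -2.26433002] [-0.66117693 -0.24213709  0.00980939]
```

View pics/w4.png

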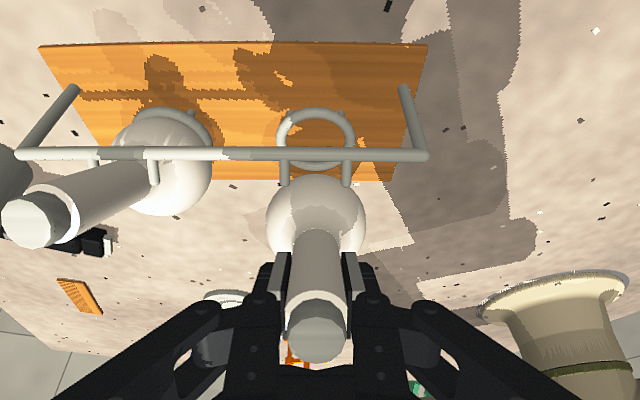

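Run:
```python
from tgt import *
np.set_printoptions(precision=3,suppress=True)
z=rot().as_matrix()[:,2]
for a in(0,30,60): print(a,togo([518.5,171,230],[0,0,-1],R.from_euler('z',a,degrees=True).apply(z)))
print(togo([505,-160,230],[0,0,-1],R.from_euler('z',10,degrees=True).apply(z)))
```

```text
0 (array([ 13.488, -36.55 , -14.026]), array([ 0.001, -0.003,  0.609]))
30 (array([ 13.488, -36.55 , -14.026]), array([-0.506, -0.162,  0.594]))
60 (array([ 13.488, -36.55 , -14.026]), array([-1.013, -0.321,  0.55 ]))
(array([ -4.111, -11.377,  -1.616]), array([-0.168, -0.056,  0.607]))
```

```bash
python3 -m pendant '[[0,0,0,-1.2,-2.5,-0.2,0],[0,0,0,-2.4,-5.2,-0.6,0],[-0.04,-0.01,0.15,-3.3,-8,-1,0],[-0.08,-0.03,0.32,-3.9,-10,-1.4,0],[-0.13,-0.045,0.48,-4.1,-11.4,-1.6,0]]'
python3 - <<'E'
from tgt import *
np.set_printoptions(precision=3,suppress=True)
z=rot().as_matrix()[:,2]
for a in(0,30,45,55): print(a,togo([518.5,171,235],[0,0,-1],R.from_euler('z',a,degrees=True).apply(z)))
cv2.imwrite("pics/s5.png",vision.capture("scene")[:,:,::-1])
print(sense()["force"],sense()["joints"])
E
```

```text
time_s: 6.28
eef_pos: [504.9, -159.3, 231.5]
ee_rot: [-0.126, -0.678, -0.211, 0.693]
force: [-0.4, 0.3, -3.0]
grip_width: 0.281
0 (array([  3.25 , -28.461, -16.504]), array([ 0.001, -0.009,  0.121]))
30 (array([  3.25 , -28.461, -16.504]), array([-0.522, -0.04 ,  0.116]))
45 (array([  3.25 , -28.461, -16.504]), array([-0.784, -0.056,  0.111]))
55 (array([  3.25 , -28.461, -16.504]), array([-0.958, -0.066,  0.107]))
[3.852 4.447 0.833] [-0.556  0.363  1.427  0.067  1.445  2.087]
```

View pics/s5.png

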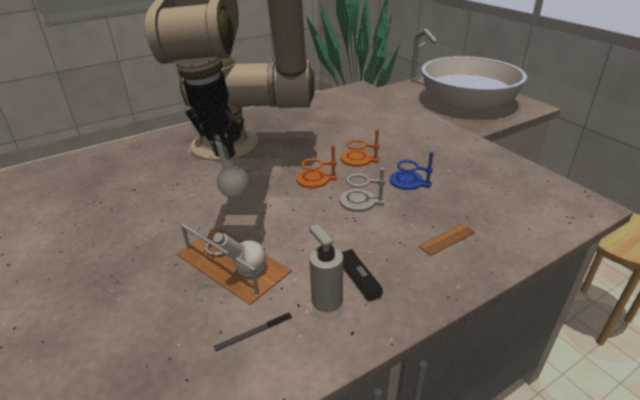

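```bash
python3 -m pendant '[[-0.06,-0.005,0.02,0.2,-2.5,-1.4,0],[-0.16,-0.01,0.04,0.6,-6,-3.5,0],[-0.28,-0.02,0.05,1,-10,-5.8,0],[-0.4,-0.03,0.06,1.5,-14.3,-8.3,0],[-0.52,-0.04,0.07,2.1,-18.5,-10.8,0]]'
python3 - <<'E'
from tgt import *
np.set_printoptions(precision=3,suppress=True)
z=rot().as_matrix()[:,2]
for a in(0,15,25): print(a,togo([518.5,171,235],[0,0,-1],R.from_euler('z',a,degrees=True).apply(z)))
E
```

```text
time_s: 6.95
eef_pos: [514.4, 56.8, 233.6]
ee_rot: [-0.322, -0.615, -0.358, 0.624]
force: [1.2, -0.2, -2.1]
grip_width: 0.28
0 (array([ 0.298, -5.773, -9.859]), array([ 0.   , -0.014,  0.051]))
15 (array([ 0.298, -5.773, -9.859]), array([-0.261, -0.021,  0.049]))
25 (array([ 0.298, -5.773, -9.859]), array([-0.436, -0.025,  0.047]))
```

```bash
python3 -m pendant '[[-0.08,-0.01,0.02,0.1,-1.8,-3,0],[-0.16,-0.02,0.03,0.2,-3.5,-6,0],[-0.22,-0.02,0.04,0.3,-5,-8.6,0],[-0.26,-0.021,0.049,0.3,-5.7,-9.8,0],[-0.26,-0.021,0.049,0.3,-5.7,-9.8,0]]'
python3 -m pendant '[[0,0,0,0,0,0,0],[0,0,0,0,0,0,0],[0,0,0,0,0,0,0],[0,0,0,0,0,0,0],[0,0,0,0,0,0,0]]'
python3 - <<'E'
from tgt import *
np.set_printoptions(precision=3,suppress=True)
z=rot().as_matrix()[:,2]
print(togo([518.5,171,235],[0,0,-1],z),sense()["force"])
for c in("wrist","scene","top"):
    a=vision.capture(c)[:,:,::-1]; cv2.imwrite(f"pics/{c}6.png",a)
    if c=="scene": cv2.imwrite("pics/s6z.png",cv2.resize(a[80:230,280:440],None,fx=4,fy=4,interpolation=cv2.INTER_CUBIC))
    if c=="top": cv2.imwrite("pics/t6z.png",cv2.resize(a[160:260,220:340],None,fx=5,fy=5,interpolation=cv2.INTER_CUBIC))
E
```

```text
time_s: 7.58
eef_pos: [519.3, 168.6, 234.7]
ee_rot: [-0.417, -0.571, -0.417, 0.571]
force: [-0.2, -0.2, -3.3]
grip_width: 0.283
time_s: 8.2
eef_pos: [519.5, 168.4, 234.8]
ee_rot: [0.417, 0.571, 0.416, -0.571]
force: [-0.1, 0.9, -2.2]
grip_width: 0.277
(array([-0.022, -0.179, -0.216]), array([ 0.   ,  0.001, -0.001])) [-0.086  0.901 -2.169]
```

View pics/s6z.png

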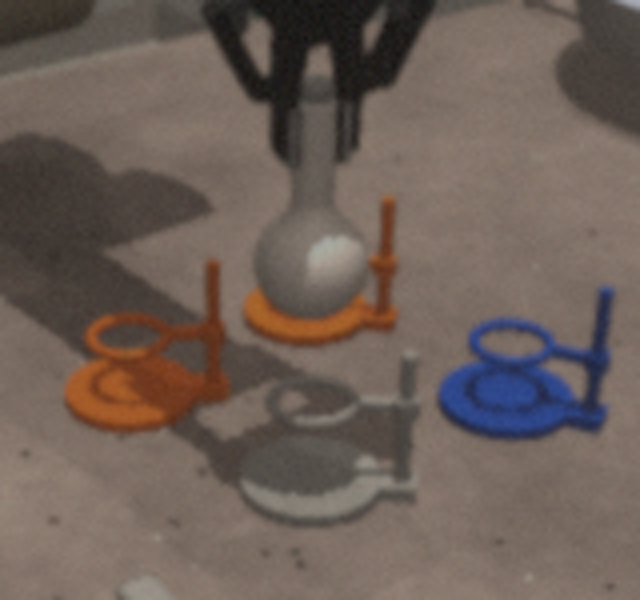

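View pics/wrist6.png

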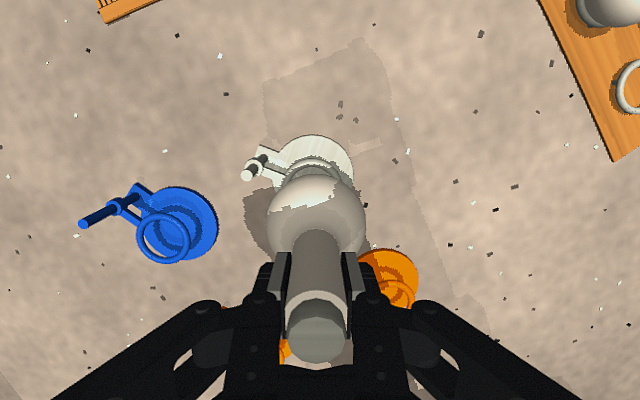

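View pics/t6z.png

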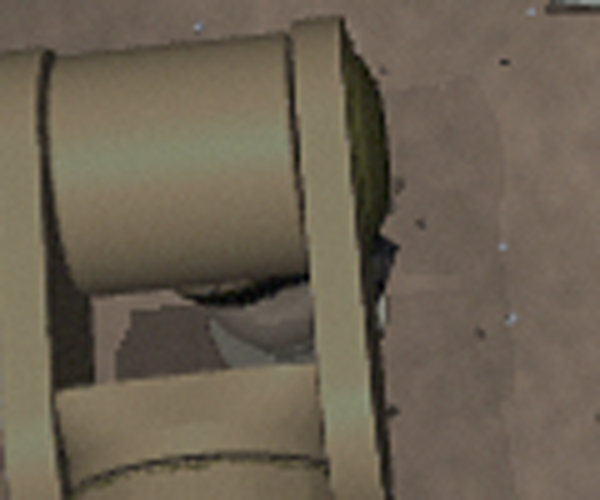

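```bash
python3 - <<'E'
from tgt import *
np.set_printoptions(precision=2,suppress=True)
cs=vision.calibration("scene");cw=vision.calibration("wrist")
p=sense()["eef_pos"];x=rot().as_matrix()[:,0];print(p,x)
b=p+66*x; s=p-52*x
print("bulb pred",b,proj(cs,b),"scene zoom",(proj(cs,[b,s])-[280,80])*4, "wrist",proj(cw,[b,s]))
# triangulation of ring with the wrist later; observed scene bulb
ob=np.array([312,262])/4+[280,80]
o,v=ray(cs,ob);print("ray at closest", o+v[0]*((b-o)@v[0])-b)
E
python3 - <<'E'
import cv2
a=cv2.imread("pics/wrist6.png");cv2.imwrite("pics/w6z.png",cv2.resize(a[120:370,220:440],None,fx=2.4,fy=2.4))
E
```

```text
[519.54 168.48 234.78] [ 0. -0. -1.]
bulb pred [519.59 168.42 168.78] [[357.71 144.51]] scene zoom [[310.85 258.04]
 [315.94  73.39]] wrist [[316.03 222.31]
 [316.01 341.94]]
ray at closest [ 1.34 -0.02 -2.12]
```

View pics/w6z.png

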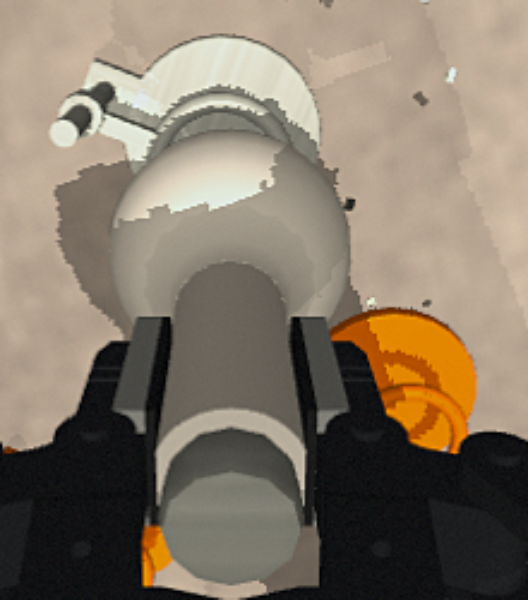

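```bash
python3 -m pendant '[[0,0,0,1,-0.1,-0.1,0],[0,0,0,2.5,-0.19,-0.22,0],[0,0,0,4,-0.19,-0.22,0],[0,0,0,5,-0.19,-0.22,0],[0,0,0,5,-0.19,-0.22,0]]'
python3 - <<'E'
from tgt import *
np.set_printoptions(precision=3,suppress=True)
a=vision.capture("wrist")[:,:,::-1];c=vision.calibration("wrist")
s=vision.capture("scene")[:,:,::-1]
z=rot().as_matrix()[:,2]
print(togo([518.5,171,161],[0,0,-1],z),sense()["eef_pos"],sense()["force"])
a=a.copy()
cv2.imwrite("pics/w7z.png",cv2.resize(a[100:340,200:440],None,fx=2.5,fy=2.5))
cv2.imwrite("pics/s7z.png",cv2.resize(s[110:230,300:420],None,fx=5,fy=5,interpolation=cv2.INTER_CUBIC))
E
```

```text
time_s: 8.98
eef_pos: [518.2, 171.0, 183.9]
ee_rot: [-0.417, -0.571, -0.417, 0.572]
force: [0.6, -0.1, -3.1]
grip_width: 0.283
(array([ 2.408, -0.015,  0.013]), array([ 0.   ,  0.   , -0.002])) [518.65  171.102 185.081] [ 0.368  0.597 -2.645]
```

View pics/w7z.png

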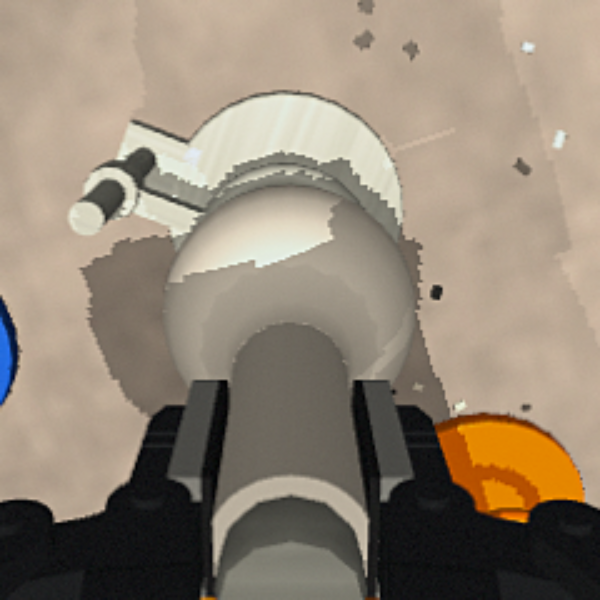

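View pics/s7z.png

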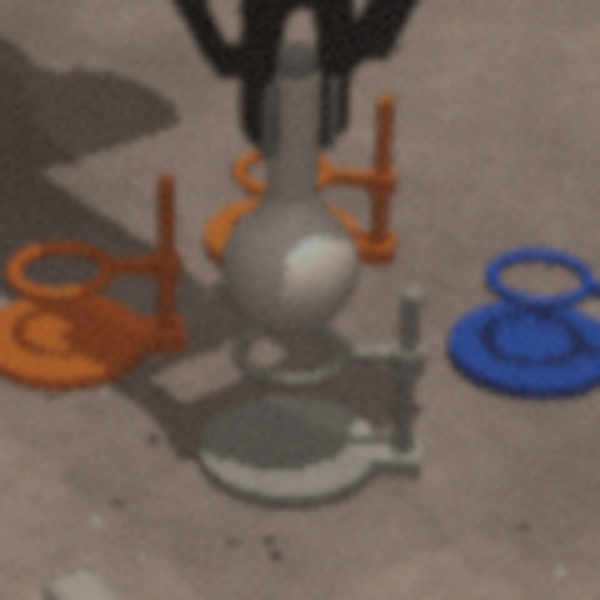

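```bash
python3 -m pendant '[[0,0,0,0.5,0,0,0],[0,0,0,1,0,0,0],[0,0,0,1.5,0,0,0],[0,0,0,1.7,0,0,0],[0,0,0,1.8,0,0,0]]'
```

```text
time_s: 9.7
eef_pos: [518.4, 171.1, 166.7]
ee_rot: [0.417, 0.571, 0.417, -0.571]
force: [0.6, -0.2, -3.1]
grip_width: 0.278
```

```bash
python3 -m pendant '[[0,0,0,0.05,0,0,0],[0,0,0,0.1,0,0,0],[0,0,0,0.15,0,0,0],[0,0,0,0.2,0,0,0],[0,0,0,0.2,0,0,0]]'
```

```text
time_s: 10.32
eef_pos: [518.5, 171.1, 164.8]
ee_rot: [0.417, 0.571, 0.416, -0.571]
force: [0.6, -0.6, -1.8]
grip_width: 0.282
```

```bash
python3 -m pendant '[[0,0,0,0.05,0,0,0],[0,0,0,0.1,0,0,0],[0,0,0,0.15,0,0,0],[0,0,0,0.15,0,0,0],[0,0,0,0.15,0,0,0]]'
```

```text
time_s: 10.95
eef_pos: [518.9, 171.2, 163.9]
ee_rot: [0.418, 0.572, 0.416, -0.571]
force: [0.0, 0.5, 5.2]
grip_width: 0.277
```

```bash
python3 -m pendant '[[0,0,0,0.05,0,0,0],[0,0,0,0.1,0,0,0],[0,0,0,0.1,0,0,0],[0,0,0,0.1,0,0,0],[0,0,0,0.1,0,0,0]]'
```

```text
time_s: 11.58
eef_pos: [519.2, 171.3, 163.5]
ee_rot: [0.418, 0.572, 0.416, -0.57]
force: [0.5, 0.6, 9.5]
grip_width: 0.28
```

```bash
python3 -m pendant '[[0,0,0,-0.1,0,0,0],[0,0,0,-0.13,0,0,0],[0,0,0,-0.13,0,0,0],[0,0,0,-0.13,0,0,0],[0,0,0,-0.13,0,0,0]]' 40
python3 - <<'E'
from tgt import *
print(sense()["force"],sense()["wrist_torque"])
a=vision.capture("wrist")[:,:,::-1];s=vision.capture("scene")[:,:,::-1]
cv2.imwrite("pics/w8z.png",cv2.resize(a[100:340,200:440],None,fx=2.5,fy=2.5))
cv2.imwrite("pics/s8z.png",cv2.resize(s[110:230,300:420],None,fx=5,fy=5,interpolation=cv2.INTER_CUBIC))
E
```

```text
time_s: 12.2
eef_pos: [518.7, 171.2, 163.7]
ee_rot: [0.417, 0.571, 0.416, -0.571]
force: [2.5, 2.8, 3.2]
grip_width: 0.278
[2.48386862 2.81944474 3.18358559] [ 0.79858864 -0.71185501 -0.03705881]
```

View pics/s8z.png

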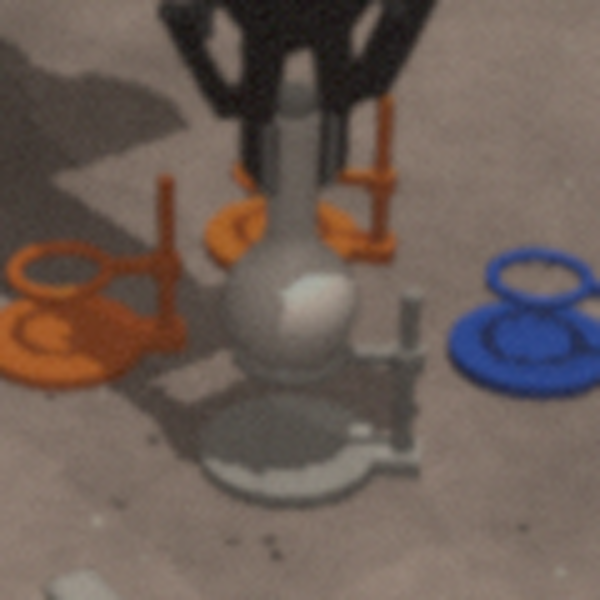

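View pics/w8z.png

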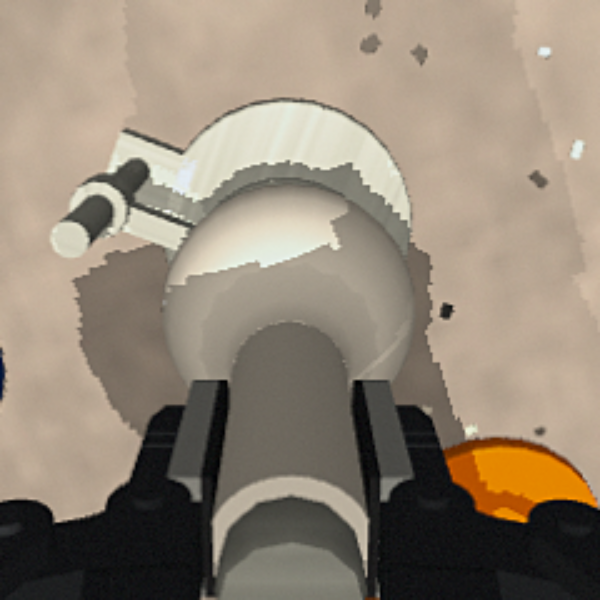

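Run:
```python
from tgt import *
np.set_printoptions(precision=3,suppress=True)
print(rot().inv().apply([.5,.6,0]),sense()["force"],sense()["eef_pos"])
```

```text
[ 0.     0.293 -0.724] [3.534 3.227 4.619] [518.672 171.207 163.746]
```

```bash
python3 -m pendant '[[0,0,0,0,0.03,-0.07,0],[0,0,0,0,0.03,-0.07,0],[0,0,0,0,0.03,-0.07,0],[0,0,0,0,0.03,-0.07,0],[0,0,0,0,0.03,-0.07,0]]' 40
```

```text
time_s: 12.92
eef_pos: [518.9, 171.4, 163.7]
ee_rot: [-0.418, -0.571, -0.416, 0.571]
force: [2.6, 2.0, 5.1]
grip_width: 0.279
```

```bash
python3 -m pendant '[[0,0,0,-0.04,0.02,-0.04,0],[0,0,0,-0.04,0.02,-0.04,0],[0,0,0,-0.04,0.02,-0.04,0.28],[0,0,0,-0.04,0.02,-0.04,0.3],[0,0,0,-0.04,0.02,-0.04,0.32]]' 20
python3 - <<'E'
from tgt import *
print(sense()["force"],sense()["grip_width"])
a=vision.capture("wrist")[:,:,::-1];s=vision.capture("scene")[:,:,::-1]
cv2.imwrite("pics/w9z.png",cv2.resize(a[100:340,200:440],None,fx=2.5,fy=2.5))
cv2.imwrite("pics/s9z.png",cv2.resize(s[110:230,300:420],None,fx=5,fy=5,interpolation=cv2.INTER_CUBIC))
E
```

```text
time_s: 13.55
eef_pos: [518.8, 172.0, 163.5]
ee_rot: [-0.417, -0.571, -0.417, 0.572]
force: [0.8, 0.8, 0.4]
grip_width: 0.318
[0.80839978 0.83596778 0.42362343] 0.3176257051432687
```

View pics/w9z.png

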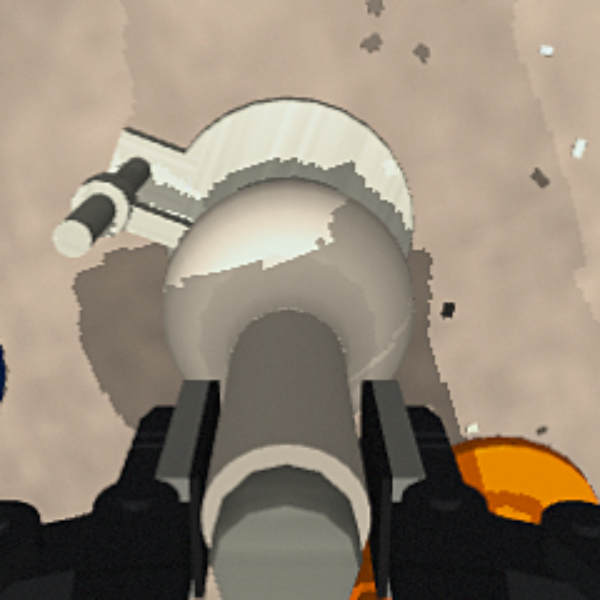

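```bash
python3 -m pendant '[[0,0,0,0,0,0,0.32],[0,0,0,0,0,0,0.32],[0,0,0,0,0,0,0.32],[0,0,0,0,0,0,0.32],[0,0,0,0,0,0,0.32]]' 20
python3 - <<'E'
from tgt import *
print(sense()["force"],sense()["grip_width"])
a=vision.capture("wrist")[:,:,::-1];s=vision.capture("scene")[:,:,::-1]
cv2.imwrite("pics/w10z.png",cv2.resize(a[100:340,200:440],None,fx=2.5,fy=2.5))
cv2.imwrite("pics/s10z.png",cv2.resize(s[110:230,300:420],None,fx=5,fy=5,interpolation=cv2.INTER_CUBIC))
E
```

```text
time_s: 14.28
eef_pos: [519.3, 172.0, 163.9]
ee_rot: [0.417, 0.571, 0.417, -0.571]
force: [-0.1, 1.0, -0.5]
grip_width: 0.32
[-0.12834274  0.99561135 -0.48574049] 0.31965249392924955
```

View pics/w10z.png

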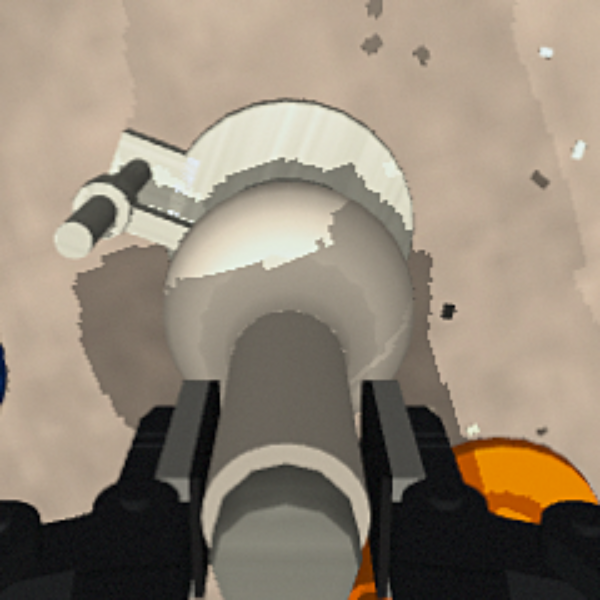

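View pics/s10z.png

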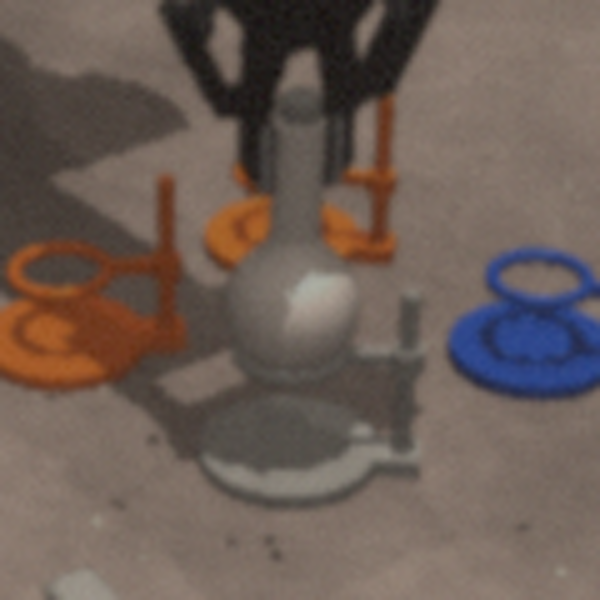

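Run:
```python
from tgt import *
np.set_printoptions(precision=1,suppress=True)
cw=vision.calibration("wrist");cs=vision.calibration("scene")
a=vision.capture("wrist")[:,:,::-1];cv2.imwrite("pics/w11z.png",cv2.resize(a[240:400,220:420],None,fx=3.5,fy=3.5))
b=np.array([519,171.5,97.5])
print((proj(cw,[b,b+[0,0,118]])),(proj(cw,b+[0,0,118])-[220,240])*3.5,(proj(cs,[b,b+[0,0,118]])-[300,110])*5)
```

```text
[[316.7 222.3]
 [317.7 341.1]] [[341.8 353.9]] [[289.3 296.5]
 [295.5  82.7]]
```

View pics/w11z.png

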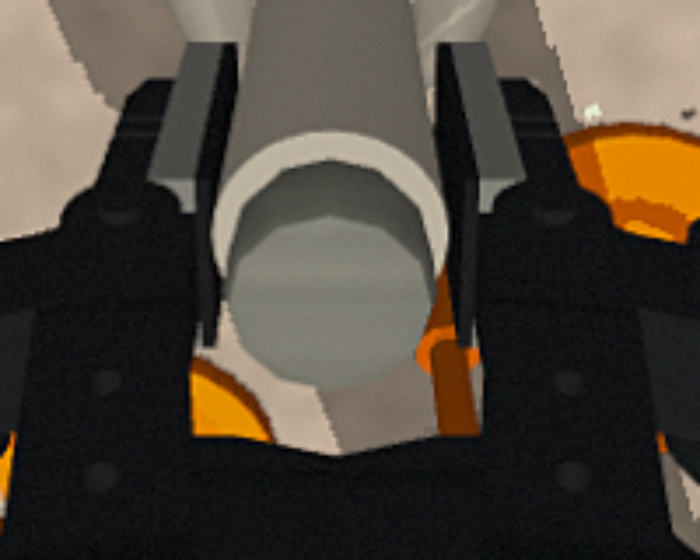

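```bash
python3 -m pendant '[[0,0,0,0,0,0,0.33],[0,0,0,0,0,0,0.34],[0,0,0,0,0,0,0.36],[0,0,0,0,0,0,0.38],[0,0,0,0,0,0,0.4]]' 20
python3 -m pendant '[[0,0,0,0,0,0,0.4],[0,0,0,0,0,0,0.4],[0,0,0,0,0,0,0.4],[0,0,0,0,0,0,0.4],[0,0,0,0,0,0,0.4]]' 20
python3 - <<'E'
from tgt import *
a=vision.capture("wrist")[:,:,::-1];cv2.imwrite("pics/w12z.png",cv2.resize(a[240:400,220:420],None,fx=3.5,fy=3.5))
E
```

```text
time_s: 15.05
eef_pos: [519.3, 171.9, 164.0]
ee_rot: [0.417, 0.571, 0.416, -0.571]
force: [-0.3, 0.4, 0.4]
grip_width: 0.401
time_s: 15.68
eef_pos: [519.3, 172.0, 164.0]
ee_rot: [0.417, 0.571, 0.417, -0.571]
force: [-0.2, -0.4, -0.2]
grip_width: 0.401
```

View pics/w12z.png

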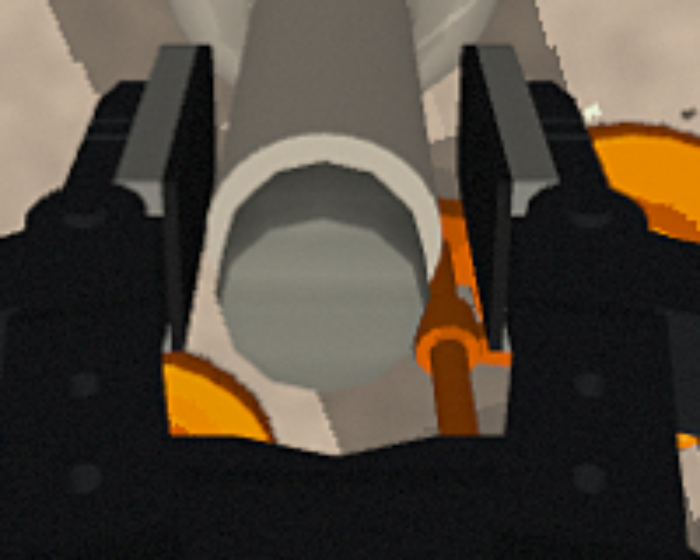

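```bash
python3 -m pendant '[[0,0,0,0,0,0,0.45],[0,0,0,0,0,0,0.5],[0,0,0,0,0,0,0.55],[0,0,0,0,0,0,0.6],[0,0,0,0,0,0,0.65]]' 20
python3 - <<'E'
from tgt import *
np.set_printoptions(precision=2,suppress=True)
a=vision.capture("wrist")[:,:,::-1];cv2.imwrite("pics/w13z.png",cv2.resize(a[240:400,220:420],None,fx=3.5,fy=3.5))
E
```

```text
time_s: 16.35
eef_pos: [519.3, 171.9, 164.0]
ee_rot: [0.417, 0.571, 0.416, -0.571]
force: [-0.3, 0.5, -0.7]
grip_width: 0.652
```

View pics/w13z.png

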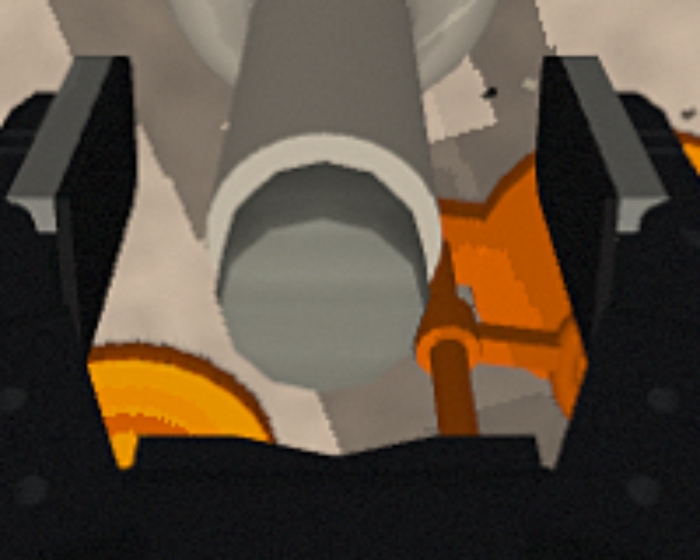

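```bash
python3 -m pendant '[[0,0,0,-1.5,0,0,0.9],[0,0,0,-4,0,0,0.9],[0,0,0,-8,0,0,0.9],[0,0,0,-12,0,0,0.9],[0,0,0,-15,0,0,0.9]]' 20
python3 -m pendant '[[0,0,0,-2,3,0,0.9],[0,0,0,-2,8,3,0.9],[0,0,0,-2,13,6,0.9],[0,0,0,-2,18,9,0.9],[0,0,0,-2,20,10,0.9]]' 20
python3 - <<'E'
from tgt import *
for c in("wrist","scene","top"):
    a=vision.capture(c)[:,:,::-1]; cv2.imwrite(f"pics/{c}14.png",a)
    if c=="scene": cv2.imwrite("pics/s14z.png",cv2.resize(a[80:300,170:440],None,fx=2.7,fy=2.7,interpolation=cv2.INTER_CUBIC))
    if c=="top": cv2.imwrite("pics/t14z.png",cv2.resize(a[140:270,240:480],None,fx=3.3,fy=3.3,interpolation=cv2.INTER_CUBIC))
E
```

```text
time_s: 17.02
eef_pos: [519.1, 172.1, 317.0]
ee_rot: [0.418, 0.572, 0.416, -0.57]
force: [0.1, -0.8, -0.2]
grip_width: 0.9
time_s: 17.65
eef_pos: [680.2, 13.1, 334.2]
ee_rot: [-0.417, -0.572, -0.416, 0.572]
force: [-1.2, 1.1, 0.4]
grip_width: 0.902
```

View pics/s14z.png

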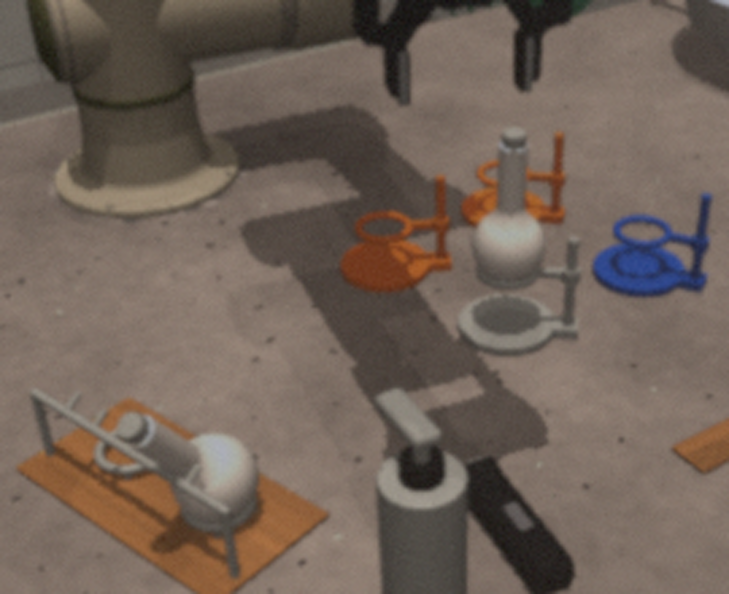

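View pics/t14z.png

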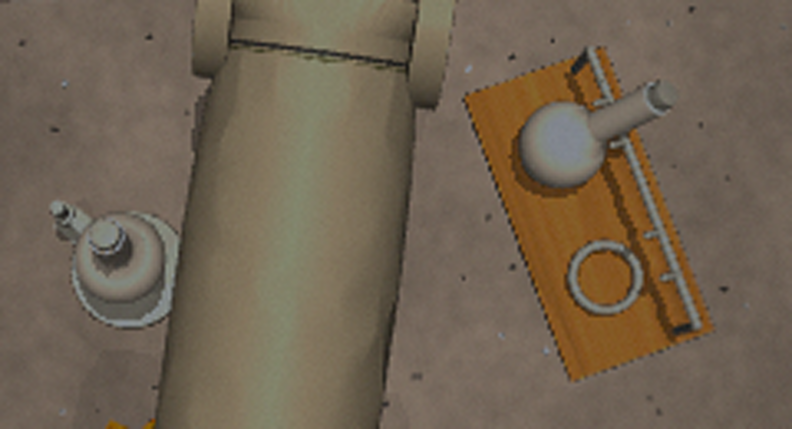

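Run:
```python
from tgt import *
np.set_printoptions(precision=1,suppress=True)
ct=vision.calibration("top");cs=vision.calibration("scene")
Z=lambda u,f,o:(np.array(u,float)+.5)/f-.5+np.array(o)
bt=Z((121,257.5),3.3,(240,140));bs=Z((508,247),2.7,(170,80))
print(plane(ct,bt,97.5),tri(ct,bt,cs,bs))
print("stopper",tri(ct,Z((107,237),3.3,(240,140)),cs,Z((515,136),2.7,(170,80))))
print(sense()["force"])
from rig import job
```

```text
[[517.9 169.7  97.5]] (array([518.9, 170.8,  92.1]), np.float64(1.4280430584812174))
stopper (array([521.5, 171.1, 207. ]), np.float64(4.459186675860575))
[-1.2  0.3 -0.1]
```

```bash
python3 -c "
from rig import job
print(job.finish_job())"
```

```text
the job is handed in; nothing more can be done
None
```

The full flask is standing upright in the grey steel stand's ring, released and steady, and the job is handed in. No verdict is reported at hand-in. I finished at about 18 s of the 59 s allowed.

**Which was full:** I lifted the flask in the rest's +y seat, the one nearer the robot. The wrist force read about 2.7 N (roughly 280 g). That fits full, since an empty one would read about 1.2 N. I never touched the other flask, and it is still leaning in its seat.

**Setting it down:** I lowered the flask until the ring took its weight, pressing with at most about 12 N. I then backed off and opened the gripper in small steps. The flask tilted by a few degrees as the grip loosened and then stayed still.

**Last checks:**

| Check | Result |
|---|---|
| Bulb's centre off the ring's axis | about 1–2 mm in the camera images (limit 6 mm) |
| Neck off vertical | about 1–3 degrees (limit about 10) |
| Gripper | clear of everything |
| Bystanders | the dispenser, trimmer and comb looked undisturbed in the last scene view; I did not check the nail file at the end, though the arm never went near it |

**Where the checks disagreed:** the scene camera put the bulb 2–5 mm lower than the arm's pose did. The two views of the stopper missed each other by 4.5 mm, so the tilt figure is rough.

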